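# Sweep glass cabochons into the kiln slot

### The job

Load the slot of the sorting board with the three glass cabochons, one at a time: with the fingertips sweep first the red one, then the amber one, then the blue one through the gate between the two brass posts, each wholly past the posts into the slot, while those still to come stay lying well clear of the gate. Only push them along the board, do not lift any of them or push them off it; the order of loading leaves red deepest, amber next and blue last. Leave the small jar, the steel mould and the brush where they are.

Things in the scene. Friction and masses are not known exactly. Their poses are not given: they have to be found in the camera images.
- board: Fixed white sorting board on the bench, 370 x 240 mm; its flat upper face, where the cabochons slide, is 8 mm above the bench. Origin: under the centre of the gate, at bench height. x points level through the gate into the slot, y level along the fence, z up. The board spans x -220 to +150 mm, y -120 to +120 mm; the loose side (x below 0) has no rim
- gate (a point): Centre of the gate on the board's upper face, axes as the board. Two round brass posts 16 mm in diameter, 18 mm high, at y = +31 and -31 mm leave 46 mm clear; beyond them an aluminium fence (8 mm thick, 14 mm high) runs to the board's edges. A cabochon is wholly past the posts when its centre is at x = 26 mm or more
- slot_end (a point): Middle of the slot's closed end, at x = 141 mm from the gate, on the slot floor, axes as the board. The slot runs straight and level from the gate to this stop, 48 mm wide between walls 5 mm thick and 12 mm high, with its floor flush with the board's face; it takes three cabochons in single file, a later one pushing the earlier ones deeper
- red_glass: Red glass cabochon, a loose round disc 36 mm in diameter with upright sides to 14 mm and a slightly domed top 17 mm high, about 40 g, slides on the board. Origin: centre of its underside, z up. Its yaw means nothing
- amber_glass: Amber glass cabochon, a loose round disc 36 mm in diameter with upright sides to 14 mm and a slightly domed top 17 mm high, about 40 g, slides on the board. Origin: centre of its underside, z up. Its yaw means nothing
- blue_glass: Blue glass cabochon, a loose round disc 36 mm in diameter with upright sides to 14 mm and a slightly domed top 17 mm high, about 40 g, slides on the board. Origin: centre of its underside, z up. Its yaw means nothing
- frit_jar: Bystander: small jar with black cap and green label, 34 mm in diameter, 46 mm high, standing on the board beside the slot on the board's +y side. Origin: centre of its underside
- marble_mould: Bystander: dark steel mould, 38 mm in diameter, 34 mm high, standing on the board beside the slot on the board's -y side. Origin: centre of its underside
- brush: Bystander: small bench brush 180 mm long lying on the bench outside the board's +y edge, roughly parallel to the board's x axis. Origin: centre of its underside; its x axis runs from handle to bristles

How it is judged:
By the outcome, as a careful person would: the job done as asked, in the order asked, and still so for the second after the job is handed in, with the robot touching nothing.
It also fails if it takes over 72 s, if anything falls off the work surface, if the arm or the gripper's body presses on something with over 40 N, if the wrist force passes 120 N, or if a joint passes its speed limit or range.

### The arm

A 6-joint arm with a two-finger parallel gripper is mounted at the origin on the work surface. World frame = base frame: x ahead of the robot, y to its left, z up, the work surface at z = 0. Lengths are in m, angles in rad, forces in N, time in s.
With the tool pointing down it reaches from about 0.3 to 0.875 m from the base axis. Payload 6.4 kg.
Tool frame: the origin (TCP) lies midway between the tips of the shut fingers; the grasp point (between the pads) lies 19 mm behind it; z points along the fingers, y is the line along which they close (so a half turn about z gives the same grasp; the last joint's range is limited). The gripper opens to 85 mm and grips with 20 to 120 N. Pads are 22 mm wide; open, the fingers measure 114 mm over their backs; the gripper's body (76 mm by 85 mm) begins 54 mm behind the grasp point. The pads swing forward as they close: fully open they stand 13 mm farther back than shut.
Start: joints at [0.933, 0.181, 1.607, -0, 1.354, -0.206], TCP at [0.241, 0.522, 0.231] pointing down, gripper open.
Joint ranges: [-2.99, 2.99], [-0.89, 2.07], [0.3, 2.58], [-1.14, 4.28], [0, 2.63], [-3.12, 3.12]. Speed limits (rad/s): [2.57, 2.57, 3.01, 3.14, 3.14, 3.14].

### API

Orientations are given as a unit quaternion [w, x, y, z].
In Python, from bench import ctrl gives the robot as it stands. The module is installed in compiled form; this text tells all that it offers.
- The arm moves only by the tool move_arm, never from a script. Its argument "plan" is one flat list of numbers, 6 for each row, row after row: the shift along the world's x, y, z in units of 50 mm (1.0 is 50 mm), then the turn, a rotation vector about the world's x, y, z in rad. A call has 1 to 10 rows; each row is the pose to reach, as a shift and turn from the pose commanded when the call began; what a row does not reach only later rows make up. A row lasts 1/8 s, in which the tool goes at most 62.5 mm and 10.7 degrees, less where a joint would pass 70% of its speed; a pose out of reach is approached as far as the arm can. A call with a gripper value outside its range is refused whole. "grip" is the finger opening in mm, from 0 to 85.4, set as the call begins (left out, the last holds). The fingers move at their own pace and stop on an object; the grip force is fixed at half the most. Time passes only in rows, so rows that repeat a pose let the fingers close. It gives the time, the measured TCP pose, the force, the opening and the grip force at its end, in the units of the state.
- ctrl.get_obs(): the state, without advancing time (a new reading comes with each control period).
- ctrl.camera(name): name is "scene" or "top" or "wrist"; returns a dict with "pixels" (480x640x3 uint8, red, green, blue), "fx", "fy", "cx", "cy" (pixels), "origin" and "attitude" of the camera in the world. Camera axes: x right, y down, z forward; pixel columns grow to the right and rows downward; lengths in m; the calibration is good to about 2 mm. The wrist camera is an equidistant fisheye: a pixel r from the principal point sees the ray r / f radians off the axis. A picture is of the moment at which its call begins. There is no depth.
- ctrl.hand_in(): hands the job in; it is judged then, once.
The state is a dict: "time_s": time; "q": joint angles; "dq": joint speeds; "joint_efforts": joint torques, N m; "eef_pos": TCP position; "eef_rot": TCP orientation; "wrist_force": force on the tool from outside, world axes, zero at the start; "torque": the same for the moment, N m; "opening": opening from 0.0 (shut) to 1.0 (fully open); "grasp_force": force on a finger pad.
Only numpy, scipy, OpenCV 4.12 (cv2) and the standard library are available. Lean on these libraries where they do the work, as an engineer would, in place of code of your own. Each camera call takes 0.05 s, during which the arm holds its last target. There are 200 camera calls.

## Working session

There is one attempt and no reset: what is moved stays moved. The work goes in short steps, Python scripts to look and compute and a tool call to move; the robot and the scene stay as the last step left them, time stands still between calls to the robot, and variables do not carry over. Pictures are saved under pics/ and viewed, at most 10 in all, crops included, and the job is handed in when it is done.

Besides the shell and the picture viewer there is one more tool, called after "Request:" as a command line: name --argument value ..., lists and objects as JSON in quotes. move_arm: Moves the arm, as the interface text tells. Its arguments: {"type":"object","properties":{"plan":{"type":"array"},"grip":{"type":"number"}},"required":["plan"]}

```bash
mkdir -p pics
python3 - <<'E'
from bench import ctrl
import cv2,json
for n in("top","scene"):
    c=ctrl.camera(n); cv2.imwrite(f"pics/{n}0.png",c["pixels"][:,:,::-1]); print(n,{k:c[k] for k in c if k!="pixels"})
o=ctrl.get_obs();print(o["eef_pos"],o["eef_rot"],o["opening"],o["time_s"])
E
```

```text
top {'fx': 519.2220852994569, 'fy': 519.2220852994569, 'cx': 318.9447682682894, 'cy': 231.15599774349272, 'origin': array([0.55314138, 0.02593887, 0.74356829]), 'attitude': array([-0.02930368,  0.71312863, -0.69880007,  0.04761625])}
scene {'fx': 479.11101474889426, 'fy': 479.11101474889426, 'cx': 319.1261410989079, 'cy': 234.9481465936739, 'origin': array([ 1.09003222, -0.02452937,  0.54161519]), 'attitude': array([-0.26590606,  0.68473804,  0.63664499, -0.2347572 ])}
[0.24031443 0.52182309 0.2304695 ] [-3.40399698e-04  2.14239680e-01  9.76780792e-01 -7.26397081e-04] 0.9998720674996069 0.1
```

View pics/top0.png

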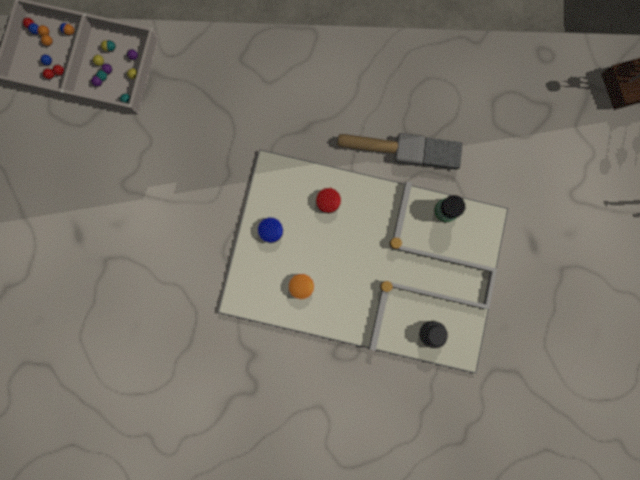

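View pics/scene0.png

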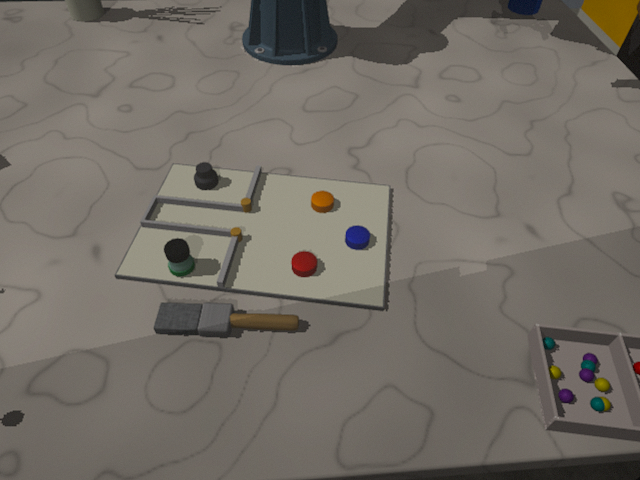

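The top view shows the board corners near (259,152), (507,209), (475,371) and (219,313), and the posts at (396,243) and (387,287). Red is at (328,201), blue at (270,230) and amber at (301,286). The brush lies off the +y edge.

```bash
cat > h.py <<'E'
from bench import ctrl
import cv2,numpy as np
from scipy.spatial.transform import Rotation as R
def rot(q): return R.from_quat(np.roll(q,-1))
def world(c,uv,z):
    uv=np.atleast_2d(uv).astype(float)
    d=np.c_[(uv[:,0]-c["cx"])/c["fx"],(uv[:,1]-c["cy"])/c["fy"],np.ones(len(uv))]
    d=rot(c["attitude"]).apply(d); o=np.asarray(c["origin"])
    return o+d*((z-o[2])/d[:,2])[:,None]
def blobs(im):
    h=cv2.cvtColor(im,cv2.COLOR_RGB2HSV); out={}
    for n,lo,hi in(("red",0,5),("amber",9,17),("blue",112,128)):
        m=cv2.inRange(h,(lo,150,60),(hi,255,255))
        if n=="red": m|=cv2.inRange(h,(172,150,60),(180,255,255))
        k,l,s,ce=cv2.connectedComponentsWithStats(m)
        out[n]=[(ce[i].round(1).tolist(),int(s[i,4])) for i in range(1,k) if s[i,4]>60]
    return out
E
python3 - <<'E'
from h import *
c=ctrl.camera("top"); im=c["pixels"]
b=blobs(im);print(b)
cor=[(259,152),(507,209),(475,371),(219,313)]
print(world(c,cor,.008).round(4)); print(world(c,[(396,243),(387,287)],.026).round(4))
for n in b:
    print(n,world(c,[x[0] for x in b[n]],.019).round(4).tolist())
cr=cv2.resize(im[140:380,210:515,::-1],None,fx=2.5,fy=2.5,interpolation=cv2.INTER_CUBIC);cv2.imwrite("pics/crop.png",cr)
E
```

```text
{'red': [([53.1, 71.5], 168), ([327.8, 200.1], 439)], 'amber': [([68.7, 29.4], 70), ([44.6, 35.1], 163), ([300.6, 286.0], 455)], 'blue': [([269.9, 229.7], 427)]}
[[ 0.7469  0.0964  0.008 ]
 [ 0.6719 -0.2638  0.008 ]
 [ 0.4421 -0.214   0.008 ]
 [ 0.5159  0.1448  0.008 ]]
[[ 0.6175 -0.0996  0.026 ]
 [ 0.5563 -0.0873  0.026 ]]
red [[0.8542, 0.3931, 0.019], [0.677, -0.0038, 0.019]]
amber [[0.9182, 0.3755, 0.019], [0.9084, 0.4092, 0.019], [0.5555, 0.0319, 0.019]]
blue [[0.6331, 0.0767, 0.019]]
```

View pics/crop.png

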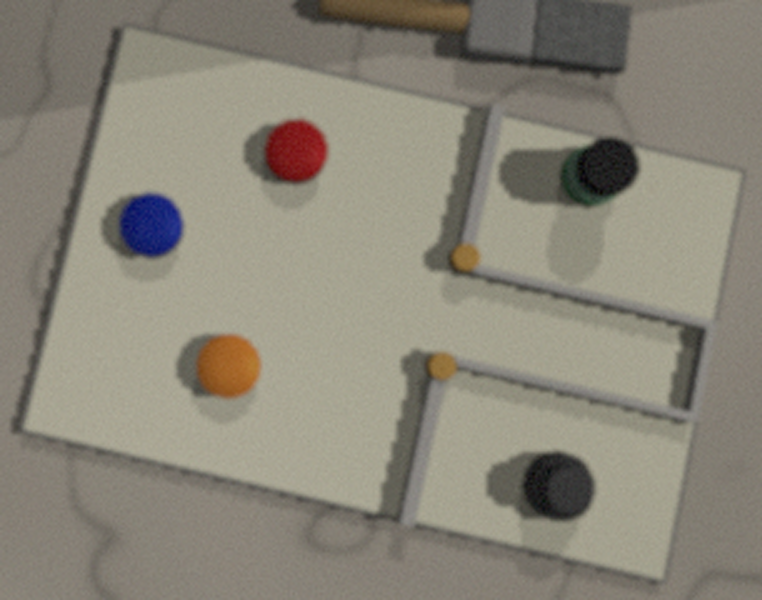

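The enlarged crop puts the posts at about (396,242.8) and (386.8,286.4), and the corners within 1 px of the first reading. Next: the board frame.

```bash
cat >> h.py <<'E'
def fit(c):
    B=np.array([(-.22,.12),(.15,.12),(.15,-.12),(-.22,-.12),(0,.031),(0,-.031)])
    W=np.r_[world(c,[(258.3,151.5),(507.2,208.3),(475.7,371.7),(218.3,312.9)],.008),world(c,[(396,242.8),(386.8,286.4)],.026)][:,:2]
    w=np.array([1,1,1,1,3,3.])[:,None]
    b0=(B*w).sum(0)/w.sum(); w0=(W*w).sum(0)/w.sum()
    b=B-b0;v=W-w0
    th=np.arctan2((w[:,0]*(b[:,0]*v[:,1]-b[:,1]*v[:,0])).sum(),(w*b*v).sum())
    M=np.array([[np.cos(th),-np.sin(th)],[np.sin(th),np.cos(th)]]); t=w0-M@b0
    return th,M,t,((B@M.T+t-W)*1e3).round(1)
E
python3 - <<'E'
from h import *
c=ctrl.camera("top"); th,M,t,r=fit(c)
np.savez("board.npz",M=M,t=t); print(th,t,M,r)
b=blobs(c["pixels"])
for n in b: print(n,((world(c,b[n][-1][0],.018)[0,:2]-t)@M*1e3).round(1))
print("jar,mould",((world(c,[(453,206),(433,334)],[.054,.03][0])[:,:2]-t)@M*1e3).round(1))
T=rot(ctrl.get_obs()["eef_rot"]).as_matrix();print(T.round(3))
E
```

```text
-1.775856039550488 [ 0.58739765 -0.09326663] [[-0.20362562  0.97904883]
 [-0.97904883 -0.20362562]] [[ 2.1  0.2]
 [ 1.4 -0.4]
 [-1.8 -0.8]
 [-1.3  0.8]
 [-0.   0. ]
 [-0.1  0. ]]
red [-105.7   69.7]
amber [-115.9  -56.7]
blue [-175.8   10.2]
jar,mould [[ 60.9  93.8]
 [ 68.2 -79.3]]
[[-0.908  0.418 -0.001]
 [ 0.418  0.908 -0.001]
 [ 0.    -0.001 -1.   ]]
```

```bash
cat >> h.py <<'E'
D=np.load("board.npz") if __import__("os").path.exists("board.npz") else None
def go(*targets):
    """targets: (bx,by mm, z mm, tool-y board angle deg) -> shift units and turn from the present pose"""
    o=ctrl.get_obs(); T=rot(o["eef_rot"]).as_matrix(); y=np.degrees(np.arctan2(T[1,1],T[0,1]))
    p=o["eef_pos"]; print("t",o["time_s"],"board",((p[:2]-D["t"])@D["M"].T.T*1e3).round(1),"z",p[2].round(4),"ty",round(y+101.75,1),"q6",o["q"][5].round(2))
    for bx,by,z,a in targets:
        w=np.r_[D["M"]@(np.array([bx,by])/1e3)+D["t"],z/1e3]
        da=(a-101.75-y+90)%180-90
        print((bx,by,z,a),((w-p)/.05).round(2),"turn",np.radians(da).round(3))
def see():
    c=ctrl.camera("top");b=blobs(c["pixels"])
    for n in b:
        print(n,[(((world(c,x[0],.018)[0,:2]-D["t"])@D["M"]*1e3).round(1).tolist(),x[1]) for x in b[n] if 150<x[0][0]<530 and x[0][1]>120])
    return c
E
python3 -c "
from h import *
go((-137,109,100,38.7),(-137,109,14,38.7))"
```

```text
t 0.2 board [-531.7 -465. ] z 0.2307 ty 167.0 q6 -0.21
(-137, 109, 100, 38.7) [  9.63 -10.07  -2.61] turn 0.902
(-137, 109, 14, 38.7) [  9.63 -10.07  -4.33] turn 0.902
```

Request:
move_arm --plan '[9.63,-10.07,-2.0,0,0,-2.24,9.63,-10.07,-2.0,0,0,-2.24,9.63,-10.07,-2.0,0,0,-2.24,9.63,-10.07,-2.0,0,0,-2.24,9.63,-10.07,-2.0,0,0,-2.24,9.63,-10.07,-2.0,0,0,-2.24,9.63,-10.07,-2.0,0,0,-2.24,9.63,-10.07,-2.0,0,0,-2.24,9.63,-10.07,-2.0,0,0,-2.24,9.63,-10.07,-2.0,0,0,-2.24]' --grip 8

```text
time_s: 1.45
eef_pos: [0.6693, 0.0735, 0.1419]
eef_rot: [-0.0, 0.915, 0.402, -0.0]
wrist_force: [-0.1, 0.3, 0.0]
opening: 0.093
grasp_force: 0.0
```

```bash
python3 -c "
from h import *
go((-137,109,100,38.7),(-137,109,14,38.7)); print(ctrl.get_obs()['opening'])"
```

```text
t 1.45 board [-179.9   46.3] z 0.1419 ty 59.2 q6 0.68
(-137, 109, 100, 38.7) [ 1.05 -1.1  -0.84] turn -0.358
(-137, 109, 14, 38.7) [ 1.05 -1.1  -2.56] turn -0.358
0.09337182727494393
```

Request:
move_arm --plan '[1.05,-1.1,-1.4,0,0,-0.36,1.05,-1.1,-1.4,0,0,-0.36,1.05,-1.1,-1.4,0,0,-0.36,1.05,-1.1,-1.4,0,0,-0.36]'

```text
time_s: 1.95
eef_pos: [0.7205, 0.0207, 0.0727]
eef_rot: [-0.0, 0.972, 0.236, -0.0]
wrist_force: [0.4, 0.6, 1.2]
opening: 0.093
grasp_force: 0.0
```

Run:
```python
from h import *
go((-137,109,14,38.7))
c=ctrl.camera("wrist");cv2.imwrite("pics/w1.png",c["pixels"][:,:,::-1])
```

```text
t 1.95 board [-138.7  107.1] z 0.0727 ty 39.1 q6 0.96
(-137, 109, 14, 38.7) [ 0.03 -0.04 -1.17] turn -0.007
```

View pics/w1.png

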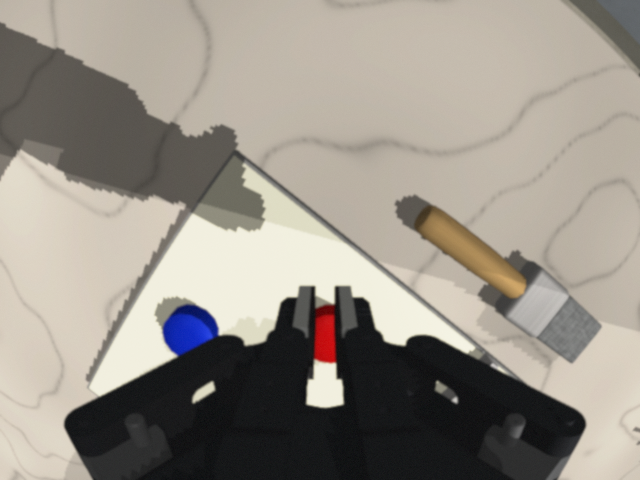

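The wrist view shows red centred between the fingertips, near (325,335). Blue is well to the side at (190,332), and the brush is clear. Descend and push red towards the gate axis.

Request:
move_arm --plan '[0.03,-0.04,-0.7,0,0,0,0.03,-0.04,-1.18,0,0,0,0.03,-0.04,-1.18,0,0,0,-0.2,-0.16,-1.18,0,0,0,-0.45,-0.29,-1.18,0,0,0,-0.7,-0.41,-1.18,0,0,0,-0.95,-0.54,-1.18,0,0,0,-1.2,-0.67,-1.18,0,0,0,-1.4,-0.77,-1.18,0,0,0,-1.4,-0.77,-1.18,0,0,0]'

```text
time_s: 3.25
eef_pos: [0.6499, -0.0188, 0.0135]
eef_rot: [-0.0, 0.972, 0.235, -0.0]
wrist_force: [0.5, -0.3, 0.1]
opening: 0.097
grasp_force: 0.0
```

Run:
```python
from h import *
go((-67.8,22.3,14,38.7))
c=see()
cv2.imwrite("pics/t1.png",cv2.resize(c["pixels"][140:380,210:515,::-1],None,fx=2.5,fy=2.5))
```

```text
t 3.25 board [-85.6  46. ] z 0.0135 ty 38.9 q6 0.89
(-67.8, 22.3, 14, 38.7) [-0.54 -0.25  0.01] turn -0.004
red [([-66.7, 17.2], 291)]
amber [([-115.7, -46.0], 111)]
blue []
```

View pics/t1.png

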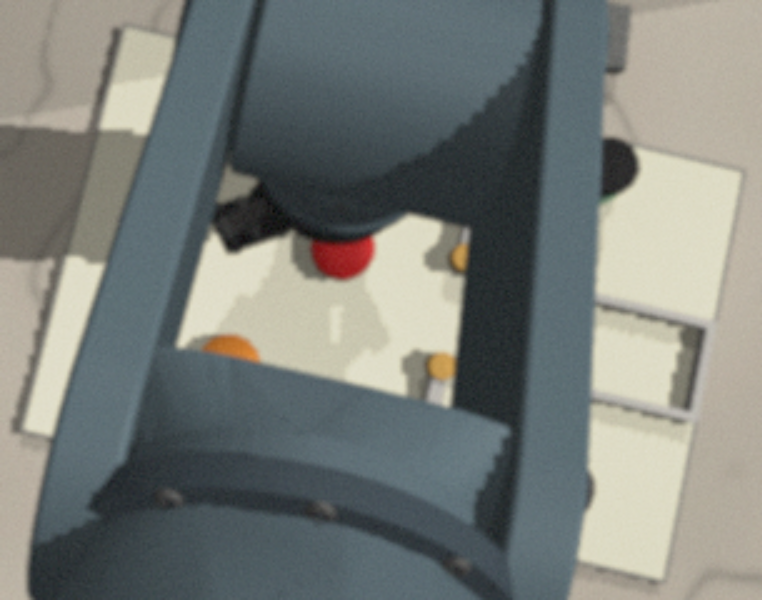

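The picture shows red at the fingertips, centre near (343,247) in the crop, on its predicted line. Amber has not moved. Push on, then back off and lift.

Request:
move_arm --plan '[-0.2,-0.09,0.01,0,0,0,-0.4,-0.18,0.01,0,0,0,-0.54,-0.25,0.01,0,0,0,-0.54,-0.25,0.01,0,0,0,-0.2,-0.08,0.01,0,0,0,0.0,0.02,0.5,0,0,0,0.0,0.02,1.2,0,0,0,0.0,0.02,1.2,0,0,0]'

```text
time_s: 4.3
eef_pos: [0.6536, -0.0177, 0.0771]
eef_rot: [0.001, 0.972, 0.235, 0.003]
wrist_force: [0.6, 0.1, 0.3]
opening: 0.093
grasp_force: 0.0
```

Run:
```python
from h import *
go((-105,0,60,90),(-105,0,14,90))
c=see()
```

```text
t 4.3 board [-87.5  49.4] z 0.0771 ty 39.0 q6 0.89
(-105, 0, 60, 90) [-0.9   0.54 -0.34] turn 0.891
(-105, 0, 14, 90) [-0.9   0.54 -1.26] turn 0.891
red [([-51.0, -2.1], 442)]
amber [([-115.9, -56.7], 452)]
blue []
```

Request:
move_arm --plan '[-0.3,0.3,0,0,0,0.18,-0.9,0.45,0,0,0,0.36,-0.94,0.45,0,0,0,0.54,-0.94,0.45,0,0,0,0.72,-0.94,0.45,0,0,0,0.89,-0.94,0.45,-0.6,0,0,0.89,-0.94,0.45,-1.26,0,0,0.89,-0.94,0.45,-1.26,0,0,0.89,-0.94,0.45,-1.26,0,0,0.89]'

```text
time_s: 5.48
eef_pos: [0.6026, 0.0053, 0.0092]
eef_rot: [-0.001, 0.776, 0.631, -0.001]
wrist_force: [-0.2, -0.2, -0.0]
opening: 0.094
grasp_force: 0.0
```

Run:
```python
from h import *
go((-45,-1,14,90),(3.5,0,14,90))
```

```text
t 5.475 board [-99.6  -5.1] z 0.0092 ty 89.9 q6 0.02
(-45, -1, 14, 90) [-0.14 -1.09  0.1 ] turn 0.001
(3.5, 0, 14, 90) [-0.32 -2.04  0.1 ] turn 0.001
```

Request:
move_arm --plan '[0.02,-0.1,0.1,0,0,0,0.01,-0.3,0.1,0,0,0,-0.04,-0.55,0.1,0,0,0,-0.09,-0.8,0.1,0,0,0,-0.14,-1.05,0.1,0,0,0,-0.18,-1.3,0.1,0,0,0,-0.2,-1.45,0.1,0,0,0,-0.2,-1.45,0.1,0,0,0]'

```text
time_s: 6.48
eef_pos: [0.5937, -0.0681, 0.0154]
eef_rot: [0.0, 0.776, 0.63, -0.0]
wrist_force: [0.4, 0.4, 1.0]
opening: 0.094
grasp_force: 0.0
```

Run:
```python
from h import *
go((3.5,0,14,90))
c=see()
c=ctrl.camera("wrist");cv2.imwrite("pics/w2.png",c["pixels"][:,:,::-1])
```

```text
t 6.475 board [-25.9   1. ] z 0.0154 ty 89.9 q6 -0.11
(3.5, 0, 14, 90) [-0.14 -0.57 -0.03] turn 0.002
red []
amber [([-115.8, -57.1], 448)]
blue [([-175.6, 10.4], 416)]
```

View pics/w2.png

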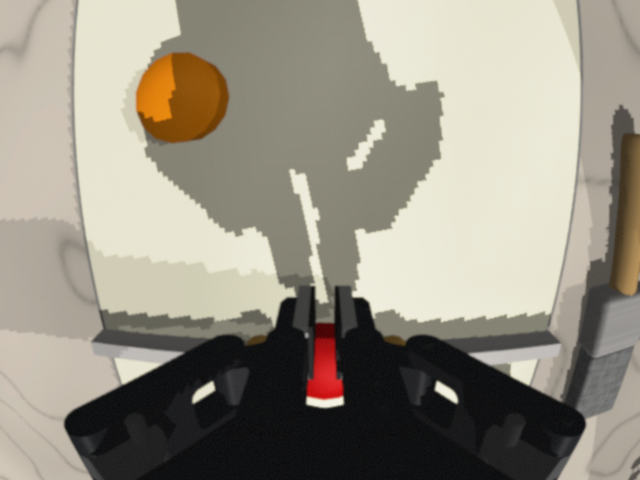

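Red is centred between the fingers at (325,360), and the posts (258 and 393) sit symmetrically about them. Push red through, then retract.

Request:
move_arm --plan '[-0.05,-0.2,-0.02,0,0,0,-0.1,-0.4,-0.02,0,0,0,-0.14,-0.59,-0.02,0,0,0,-0.14,-0.59,-0.02,0,0,0,-0.14,-0.59,-0.02,0,0,0,-0.06,-0.2,-0.02,0,0,0,0.06,0.4,0.0,0,0,0,0.06,0.4,1.0,0,0,0,0.06,0.4,1.0,0,0,0]'

```text
time_s: 7.7
eef_pos: [0.6001, -0.0461, 0.0696]
eef_rot: [0.003, 0.775, 0.631, 0.002]
wrist_force: [0.2, -0.2, 0.2]
opening: 0.094
grasp_force: 0.0
```

Run:
```python
from h import *
go((-147,-96,65,141.3),(-147,-96,14,141.3))
c=see()
```

```text
t 7.7 board [-48.8   2.8] z 0.0696 ty 90.1 q6 -0.07
(-147, -96, 65, 141.3) [-1.54  2.33 -0.09] turn 0.894
(-147, -96, 14, 141.3) [-1.54  2.33 -1.11] turn 0.894
red []
amber [([-124.2, -56.8], 169)]
blue [([-175.6, 10.4], 424)]
```

Request:
move_arm --plan '[-0.5,0.8,0,0,0,0.18,-1.0,1.8,0,0,0,0.36,-1.39,2.44,0,0,0,0.54,-1.39,2.44,0,0,0,0.71,-1.39,2.44,0,0,0,0.71,-1.39,2.44,-0.5,0,0,0.71,-1.39,2.44,-0.5,0,0,0.71]'

```text
time_s: 8.62
eef_pos: [0.5253, 0.0746, 0.0384]
eef_rot: [-0.002, 0.51, 0.86, -0.001]
wrist_force: [-0.0, 0.2, -0.1]
opening: 0.092
grasp_force: 0.0
```

Run:
```python
from h import *
go((-154,-90,14,130.8),(-90,-34.5,14,130.8),(-71.6,-18.6,14,130.8))
c=see()
```

```text
t 8.625 board [-151.7  -95. ] z 0.0384 ty 130.4 q6 -0.58
(-154, -90, 14, 130.8) [ 0.11  0.02 -0.49] turn 0.007
(-90, -34.5, 14, 130.8) [ 0.93 -1.45 -0.49] turn 0.007
(-71.6, -18.6, 14, 130.8) [ 1.17 -1.88 -0.49] turn 0.007
red [([32.8, -1.3], 463)]
amber []
blue [([-175.9, 10.0], 428)]
```

Red is in the slot at x = 33 mm. Now amber's first leg.

Request:
move_arm --plan '[0.11,0.02,-0.46,0,0,0,0.11,0.02,-0.46,0,0,0,0.24,-0.22,-0.46,0,0,0,0.37,-0.45,-0.46,0,0,0,0.51,-0.7,-0.46,0,0,0,0.65,-0.95,-0.46,0,0,0,0.79,-1.2,-0.46,0,0,0,0.9,-1.4,-0.46,0,0,0,0.93,-1.45,-0.46,0,0,0,0.93,-1.45,-0.46,0,0,0]'

```text
time_s: 9.93
eef_pos: [0.5736, 0.0021, 0.0173]
eef_rot: [-0.0, 0.509, 0.861, -0.0]
wrist_force: [0.8, 0.4, -0.3]
opening: 0.094
grasp_force: 0.0
```

Run:
```python
from h import *
go((-71.6,-18.6,14,130.8))
c=see()
c=ctrl.camera("wrist");cv2.imwrite("pics/w3.png",c["pixels"][:,:,::-1])
```

```text
t 9.925 board [-90.5 -32.9] z 0.0173 ty 130.6 q6 -0.71
(-71.6, -18.6, 14, 130.8) [ 0.2  -0.43 -0.07] turn 0.003
red []
amber []
blue []
```

View pics/w3.png

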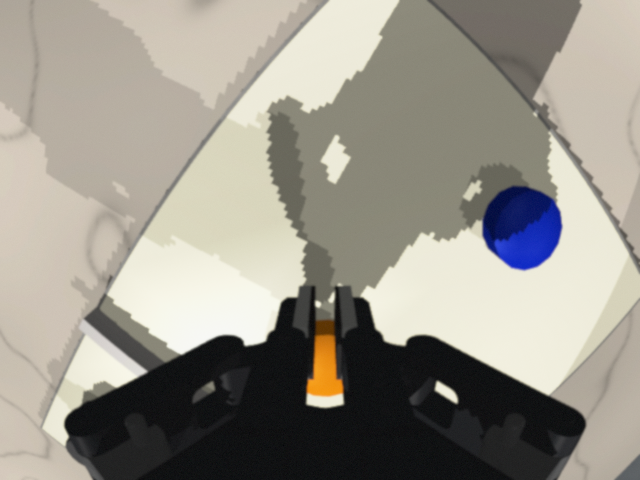

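Amber is seated between the fingertips at (325,360), and blue is untouched at (522,228). Finish the leg, back off and lift.

Request:
move_arm --plan '[0.1,-0.2,-0.06,0,0,0,0.2,-0.4,-0.06,0,0,0,0.21,-0.43,-0.06,0,0,0,0.21,-0.43,-0.06,0,0,0,0.0,-0.07,-0.06,0,0,0,-0.08,0.07,0.5,0,0,0,-0.08,0.07,1.0,0,0,0,-0.08,0.07,1.0,0,0,0,-0.08,0.07,1.0,0,0,0]'

```text
time_s: 11.15
eef_pos: [0.5688, 0.0065, 0.0667]
eef_rot: [-0.001, 0.508, 0.861, -0.0]
wrist_force: [-0.0, -0.3, -0.2]
opening: 0.091
grasp_force: 0.0
```

Run:
```python
from h import *
go((-100,0,60,90),(-100,0,14,90))
c=see()
```

```text
t 11.15 board [-93.8 -38.6] z 0.0667 ty 130.7 q6 -0.7
(-100, 0, 60, 90) [ 0.78 -0.04 -0.13] turn -0.71
(-100, 0, 14, 90) [ 0.78 -0.04 -1.05] turn -0.71
red []
amber []
blue []
```

Request:
move_arm --plan '[0.3,0.0,0,0,0,-0.18,0.6,-0.04,0,0,0,-0.36,0.78,-0.04,0,0,0,-0.54,0.78,-0.04,0,0,0,-0.71,0.78,-0.04,-0.6,0,0,-0.71,0.78,-0.04,-0.6,0,0,-0.71,0.78,-0.04,-0.6,0,0,-0.71]'

```text
time_s: 12.08
eef_pos: [0.6084, 0.0037, 0.0372]
eef_rot: [-0.0, 0.776, 0.631, -0.0]
wrist_force: [-0.1, 0.1, 1.1]
opening: 0.095
grasp_force: 0.0
```

Run:
```python
from h import *
go((-100,0,14,90),(-85,0,14,90),(-25,0,14,90),(3.5,0,14,90))
c=see()
```

```text
t 12.075 board [-99.2   0.8] z 0.0372 ty 89.9 q6 0.02
(-100, 0, 14, 90) [-0.01  0.02 -0.46] turn 0.001
(-85, 0, 14, 90) [-0.07 -0.27 -0.46] turn 0.001
(-25, 0, 14, 90) [-0.32 -1.45 -0.46] turn 0.001
(3.5, 0, 14, 90) [-0.43 -2.01 -0.46] turn 0.001
red []
amber []
blue []
```

Request:
move_arm --plan '[-0.01,0.02,-0.46,0,0,0,-0.01,0.02,-0.46,0,0,0,-0.04,-0.12,-0.46,0,0,0,-0.08,-0.32,-0.46,0,0,0,-0.13,-0.55,-0.46,0,0,0,-0.18,-0.78,-0.46,0,0,0,-0.23,-1.0,-0.46,0,0,0,-0.26,-1.16,-0.46,0,0,0,-0.26,-1.16,-0.46,0,0,0]'

```text
time_s: 13.25
eef_pos: [0.5956, -0.0552, 0.0144]
eef_rot: [0.0, 0.776, 0.63, -0.0]
wrist_force: [0.4, 0.7, 0.7]
opening: 0.093
grasp_force: 0.0
```

Run:
```python
from h import *
go((3.5,0,14,90))
c=see()
c=ctrl.camera("wrist");cv2.imwrite("pics/w4.png",c["pixels"][:,:,::-1])
```

```text
t 13.25 board [-39.    0.3] z 0.0144 ty 89.9 q6 -0.08
(3.5, 0, 14, 90) [-0.18 -0.83 -0.01] turn 0.002
red []
amber []
blue [([-175.6, 10.4], 417)]
```

View pics/w4.png

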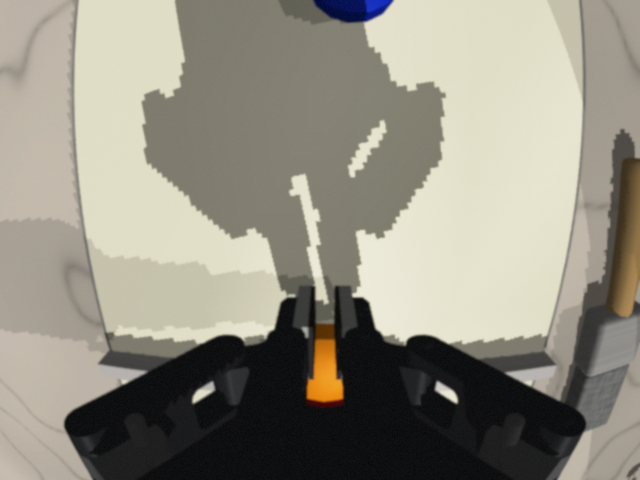

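Amber is centred at (325,365), with red's edge just ahead and blue untouched. Push through and retract.

Request:
move_arm --plan '[-0.05,-0.2,0,0,0,0,-0.09,-0.4,0,0,0,0,-0.13,-0.6,0,0,0,0,-0.18,-0.85,0,0,0,0,-0.18,-0.85,0,0,0,0,-0.18,-0.85,0,0,0,0,-0.1,-0.45,0,0,0,0,0.04,0.3,0,0,0,0,0.04,0.3,1.0,0,0,0,0.04,0.3,1.0,0,0,0]'

```text
time_s: 14.6
eef_pos: [0.6011, -0.0379, 0.0686]
eef_rot: [0.003, 0.775, 0.632, 0.002]
wrist_force: [0.5, -0.1, 0.2]
opening: 0.094
grasp_force: 0.0
```

Run:
```python
from h import *
go((-208,12,65,90))
c=see()
```

```text
t 14.6 board [-57.    2.2] z 0.0686 ty 90.1 q6 -0.06
(-208, 12, 65, 90) [ 0.81  2.92 -0.07] turn -0.001
red []
amber []
blue [([-175.5, 10.4], 425)]
```

Request:
move_arm --plan '[0.25,1.0,0,0,0,0,0.5,2.0,0,0,0,0,0.85,3.0,0,0,0,0,0.85,3.28,0,0,0,0,0.85,3.28,0,0,0,0,0.85,3.28,-0.6,0,0,0,0.85,3.28,-0.6,0,0,0,0.85,3.28,-0.6,0,0,0]'

```text
time_s: 15.65
eef_pos: [0.6402, 0.1235, 0.0348]
eef_rot: [-0.0, 0.776, 0.63, -0.0]
wrist_force: [0.1, 0.0, 0.2]
opening: 0.093
grasp_force: 0.0
```

Run:
```python
from h import *
go((-226,10.5,14,90),(-206,10.5,14,90),(-106,4,14,90),(-50,0,14,90))
c=see()
```

```text
t 15.65 board [-223.     7.6] z 0.0348 ty 89.9 q6 0.22
(-226, 10.5, 14, 90) [ 0.07  0.05 -0.42] turn 0.002
(-206, 10.5, 14, 90) [-0.01 -0.34 -0.42] turn 0.002
(-106, 4, 14, 90) [-0.55 -2.28 -0.42] turn 0.002
(-50, 0, 14, 90) [-0.85 -3.36 -0.42] turn 0.002
red [([70.2, -0.9], 463)]
amber [([34.7, -1.1], 505)]
blue [([-175.9, 10.2], 434)]
```

Red is at x = 70 and amber at x = 35, both in the slot. Now blue.

Request:
move_arm --plan '[0.07,0.05,-0.41,0,0,0,0.07,0.05,-0.41,0,0,0,0.0,-0.3,-0.41,0,0,0,-0.08,-0.6,-0.41,0,0,0,-0.16,-0.9,-0.41,0,0,0,-0.25,-1.2,-0.41,0,0,0,-0.33,-1.5,-0.41,0,0,0,-0.41,-1.8,-0.41,0,0,0,-0.5,-2.1,-0.41,0,0,0,-0.55,-2.28,-0.41,0,0,0]'

```text
time_s: 16.95
eef_pos: [0.6124, 0.0096, 0.014]
eef_rot: [-0.0, 0.776, 0.63, -0.0]
wrist_force: [0.3, 1.0, 0.2]
opening: 0.093
grasp_force: 0.2
```

Run:
```python
from h import *
go((-80,2,14,90),(-50,0,14,90),(-38,0,14,90),(3.5,0,14,90))
c=see()
```

```text
t 16.95 board [-105.8    3.5] z 0.014 ty 89.9 q6 0.03
(-80, 2, 14, 90) [-0.13 -0.5   0.  ] turn 0.002
(-50, 0, 14, 90) [-0.3  -1.08  0.  ] turn 0.002
(-38, 0, 14, 90) [-0.34 -1.31  0.  ] turn 0.002
(3.5, 0, 14, 90) [-0.51 -2.12  0.  ] turn 0.002
red [([70.2, -0.9], 462)]
amber [([40.1, -0.3], 338)]
blue []
```

Request:
move_arm --plan '[-0.06,-0.25,0,0,0,0,-0.13,-0.5,0,0,0,0,-0.21,-0.75,0,0,0,0,-0.29,-1.0,0,0,0,0,-0.34,-1.28,0,0,0,0,-0.34,-1.28,0,0,0,0]'

```text
time_s: 17.75
eef_pos: [0.5956, -0.0547, 0.0141]
eef_rot: [0.0, 0.777, 0.63, -0.0]
wrist_force: [0.6, -0.2, 0.3]
opening: 0.098
grasp_force: 0.0
```

Run:
```python
from h import *
go((3.5,0,14,90))
c=ctrl.camera("wrist");cv2.imwrite("pics/w5.png",c["pixels"][200:440,160:480,::-1])
```

```text
t 17.75 board [-39.4   0.2] z 0.0141 ty 89.9 q6 -0.08
(3.5, 0, 14, 90) [-0.18 -0.84 -0.  ] turn 0.003
```

View pics/w5.png

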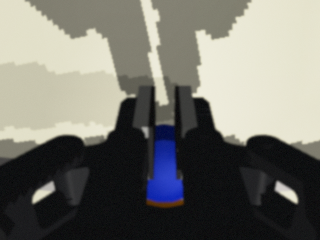

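Blue is centred between the fingers at (165,165) in the crop, with amber just ahead. Push through, retract and lift.

Request:
move_arm --plan '[-0.05,-0.2,0,0,0,0,-0.09,-0.4,0,0,0,0,-0.13,-0.6,0,0,0,0,-0.18,-0.88,0,0,0,0,-0.18,-0.88,0,0,0,0,-0.18,-0.88,0,0,0,0,-0.1,-0.45,0,0,0,0,0.04,0.3,0,0,0,0,0.04,0.3,1.0,0,0,0,0.04,0.3,1.0,0,0,0]'

```text
time_s: 19.05
eef_pos: [0.601, -0.0368, 0.068]
eef_rot: [0.003, 0.775, 0.632, 0.002]
wrist_force: [0.3, 0.5, 0.6]
opening: 0.096
grasp_force: 0.0
```

Request:
move_arm --plan '[0.4,1.0,0.5,0,0,0,0.7,2.0,1,0,0,0,0.85,3.0,1,0,0,0,0.85,4.0,1,0,0,0,0.85,4.5,1,0,0,0,0.85,4.5,1,0,0,0]'

```text
time_s: 19.8
eef_pos: [0.639, 0.1898, 0.113]
eef_rot: [-0.0, 0.775, 0.632, -0.0]
wrist_force: [0.5, -1.3, -0.0]
opening: 0.092
grasp_force: 0.0
```

Run:
```python
from h import *
go()
c=see()
cv2.imwrite("pics/t2.png",cv2.resize(c["pixels"][140:380,210:515,::-1],None,fx=2.5,fy=2.5))
```

```text
t 19.8 board [-287.7   -7.1] z 0.113 ty 90.2 q6 0.31
red [([106.9, -0.5], 461)]
amber [([72.0, -0.6], 508)]
blue [([34.9, -0.9], 459)]
```

View pics/t2.png

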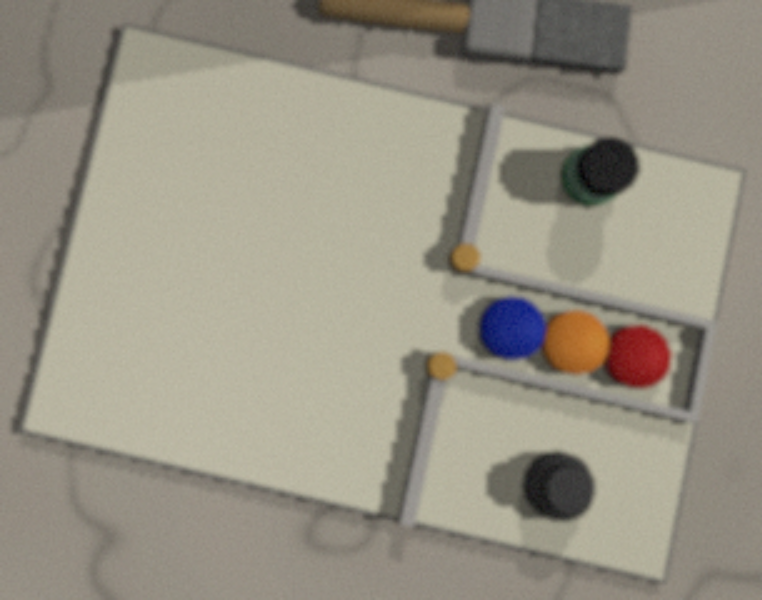

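All three are in the slot: blue at (513,328), amber at (576,342) and red at (638,356) in the crop. The jar, mould and brush have not moved.

```bash
python3 -c "
from bench import ctrl
print(ctrl.hand_in())"
```

```text
the job is handed in; nothing more can be done
None
```

The three cabochons are in the slot in the order asked, with red deepest (x ≈ 107 mm), amber next (72 mm) and blue last (35 mm); the jar, mould and brush were not moved, and the job was handed in after about 20 s.

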